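Open the centrifuge rotor: unscrew the lid nut and take the lid off

TASK

The centrifuge rotor is back on its bench stand and its tubes are needed for imaging: unscrew the red knurled nut from the rotor's stud, lift it clear and stand it, open end down, on the floor of the white parts tray. Then lift the aluminium lid off the rotor and lay it flat, hub up and wholly on the round blue mat. Set both parts down gently, and leave the bottle, tube rack, stage control and tip box where they are.

Things in the scene. Friction and masses are not known exactly. Their poses are not given: they have to be found in the camera images.
- rotor: Dark round rotor in a grey stand, 184 mm across, held firmly: it neither turns nor slides. Origin: centre of the stand's underside on the bench; z up along the stud. The lid lies on a shoulder 85 mm above the origin, inside a rim lip of 79 mm inner radius, 92 mm high. Under the lid are ten capped tubes.
- stud_top (a point): Centre of the top end of the rotor's steel stud, 149 mm above the bench (inside the nut at the start). The stud has a coarse single right-hand thread, 28 mm over the thread, 10 mm rise per turn, and stands up through the lid.
- nut: Red knurled nut, 50 mm diameter, 60 mm tall, about 0.24 kg, closed top, bore open below. Origin: centre of its underside; z up. It starts screwed down on the lid's hub, underside 125 mm above the bench. Counter-clockwise seen from above it rises 10 mm a turn and comes free after about two thirds of a turn (220 to 265 degrees); then its underside must rise to over 149 mm above the bench to pass the stud.
- nut_grip (a point): Where to grip the nut: on its axis, 42 mm above its underside (its side is plain and round from 30 to 55 mm). The thread has about 2 mm of play up and down, and the nut stays where it is when let go.
- lid: Aluminium rotor lid, about 0.38 kg: a disc 150 mm across, 8 mm thick, with a round hub in the middle, 52 mm diameter, top 40 mm above the disc's underside. A 34 mm hole right through the hub fits loosely over the stud. Origin: centre of the disc's underside; z up. It must rise 64 mm to pass the stud.
- lid_grip (a point): Where to grip the lid: on its axis, in the hub, 28 mm above the disc's underside.
- tray: White open parts tray, fixed to the bench, 170 mm (its x) by 110 mm (its y), walls 5 mm thick and 24 mm high, floor 5 mm thick. Origin: centre of its underside. A grease tin, 42 mm diameter, top 45 mm above the bench, stands fixed in it at its x = +52 mm, y = 0.
- tray_free (a point): The centre of the free part of the tray's floor, on the floor's surface, at the tray's x = -28 mm, y = 0, 5 mm above the bench; axes as the tray's.
- mat: Round blue rubber mat, fixed to the bench, 200 mm diameter, 4 mm thick. Origin: centre of its underside.
- bottle: Bystander: amber bottle with a blue cap, 70 mm diameter, 180 mm tall. Origin: centre of its underside.
- tube_rack: Bystander: orange rack, 95 mm (x) by 65 mm (y), with two tubes with blue caps, 118 mm tall over all. Origin: centre of its underside.
- stage_control: Bystander: grey and black microscope stage controller with a joystick, 90 mm (x) by 130 mm (y), 86 mm tall over the stick. Origin: centre of its underside.
- tip_box: Bystander: blue pipette tip box, 86 mm (x) by 121 mm (y), 73 mm tall. Origin: centre of its underside.

How it is judged:
By the outcome, as a careful person would: the job done as asked, in the order asked, and still so for the second after the job is handed in, with the robot touching nothing.
It also fails if it takes over 72 s, if anything falls off the work surface, if the arm or the gripper's body presses on something with over 40 N, if the wrist force passes 120 N, or if a joint passes its speed limit or range.

ROBOT

A 6-joint arm with a two-finger parallel gripper is mounted at the origin on the work surface. World frame = base frame: x ahead of the robot, y to its left, z up, the work surface at z = 0. Lengths are in mm, angles in degrees, forces in N, time in s.
With the tool pointing down it reaches from about 300 to 850 mm from the base axis. Payload 4.2 kg.
Tool frame: the origin (TCP) lies at the very end of the fingers, on their centre line; the grasp point (between the pads) lies 19 mm behind it (env.grip_point_offset is the distance from the TCP to the grasp point, in mm); z points along the fingers, y is the line along which they close (so a half turn about z gives the same grasp; the last joint's range is limited). The gripper opens to 91 mm and grips with 3 to 60 N. Pads are 32 mm wide; open, the fingers measure 118 mm over their backs; the gripper's body (76 mm by 178 mm) begins 60 mm behind the grasp point.
Start: joints at [-78.323, 18.312, 89.639, -0, 72.044, -1.146], TCP at [127.615, -560.676, 213.976] pointing down, gripper open.
Joint ranges: [-177.97, 177.97], [-48.28, 115.42], [12.27, 149.76], [-77.06, 257.06], [2.81, 150.46], [-146.56, 146.56]. Speed limits (degrees/s): [147.25, 147.25, 180, 180, 180, 180].

INTERFACE

Orientations are given as [roll, pitch, yaw] about the fixed x, y, z axes, in that order (R = Rz(yaw) Ry(pitch) Rx(roll)).
In Python, from workcell import env gives the robot as it stands. The module is installed in compiled form; this text tells all that it offers.
- The arm moves only by the tool arm_command, never from a script. Its argument "rows" is a list of rows, each an object with "delta_pos": the shift along the tool's x, y, z in mm, a list of three; "roll": the turn about the tool's z in units of 5 degrees (1.0 is 5 degrees); "jaw": the opening in per cent of the stroke, from 0 (shut) to 100 (fully open). A call has 1 to 20 rows; each row is the pose to reach, as a shift and turn from the pose commanded when the call began, along the tool's axes at that moment; what a row does not reach only later rows make up. A row lasts 1/12 s, in which the tool goes at most 41.7 mm and 7.16 degrees, less where a joint would pass 70% of its speed; a pose out of reach is approached as far as the arm can. A call with a gripper value outside its range is refused whole. The fingers move at their own pace and stop on an object; "squeeze" is the grip in N (left out, the last holds). Time passes only in rows, so rows that repeat a pose let the fingers close. It gives the time, the measured TCP pose, the force, the opening and the grip force at its end, in the units of the state.
- env.state(): the state, without advancing time (a new reading comes with each control period).
- env.grab_frame(name): name is "side" or "top"; returns a dict with "img" (384x512x3 uint8, blue, green, red), "z_map" (384x512 float32, mm along the optical axis (not along the pixel's ray), 0 where there is no reading), "fov_y" (degrees; the focal length in pixels is half the picture's height over the tangent of half this angle, whatever the lens; pixels are square), "cx", "cy" (the principal point, pixels), "R" (3x3) and "t" (3): a world point X has camera coordinates R X + t. Camera axes: x right, y down, z forward; pixel columns grow to the right and rows downward; lengths in mm; the calibration is good to about 2 mm. A picture is of the moment at which its call begins.
- env.job_done(): hands the job in; it is judged then, once.
The state is a dict: "time_s": time; "qpos": joint angles; "qvel": joint speeds; "effort": joint torques, N m; "ee_pos": TCP position; "ee_rot": TCP orientation; "force": force on the tool from outside, world axes, zero at the start; "torque": the same for the moment, N m; "gripper_width": finger opening in mm; "gripper_force": force on a finger pad.
Only numpy, scipy, OpenCV 4.12 (cv2) and the standard library are available. Lean on these libraries where they do the work, as an engineer would, in place of code of your own. Each camera call takes 0.05 s, during which the arm holds its last target. There are 200 camera calls.

## Working session

There is one attempt and no reset: what is moved stays moved. The work goes in short steps, Python scripts to look and compute and a tool call to move; the robot and the scene stay as the last step left them, time stands still between calls to the robot, and variables do not carry over. Pictures are saved under pics/ and viewed, at most 10 in all, crops included, and the job is handed in when it is done.

Besides the shell and the picture viewer there is one more tool, called after "Call:" as a command line: name --argument value ..., lists and objects as JSON in quotes. arm_command: Moves the arm, as the interface text tells. Its arguments: {"type":"object","properties":{"rows":{"type":"array"},"squeeze":{"type":"number"}},"required":["rows"]}

```bash
mkdir -p pics; cat > h.py <<'E'
import numpy as np, cv2
from workcell import env
def grab(n):
    f=env.grab_frame(n); f['f']=f['img'].shape[0]/2/np.tan(np.radians(f['fov_y']/2)); return f
def cloud(f):
    z=f['z_map']; v,u=np.indices(z.shape)
    P=np.stack([(u-f['cx'])/f['f']*z,(v-f['cy'])/f['f']*z,z],-1)
    P=(P-np.array(f['t']))@np.array(f['R']); P[z==0]=np.nan
    return P
def ray(f,u,v,h):
    R=np.array(f['R']);o=-R.T@np.array(f['t']);d=R.T@np.array([(u-f['cx'])/f['f'],(v-f['cy'])/f['f'],1])
    return o+d*(h-o[2])/d[2]
E
python3 - <<'E'
from h import *
s=env.state();print({k:np.round(v,2) for k,v in s.items()}, env.grip_point_offset)
for n in("top","side"):
    f=grab(n);cv2.imwrite(f'pics/{n}0.png',f['img']);print(n,f['f'],f['cx'],f['cy'],-np.array(f['R']).T@f['t'],np.round(f['R'],2).tolist(),(f['z_map']==0).mean())
E
```

```text
{'time_s': np.float64(0.0), 'qpos': array([-78.32,  18.35,  89.71,   0.  ,  72.04,  -1.15]), 'qvel': array([-0.03,  0.04, -0.01,  0.03,  0.05, -0.07]), 'effort': array([ -0.  , -41.25, -23.2 ,   0.07,   0.05,  -0.  ]), 'ee_pos': array([ 127.53, -560.17,  213.12]), 'ee_rot': array([-179.9 ,   -0.  ,   12.82]), 'force': array([-0.08,  0.06, -0.17]), 'torque': array([-0.04,  0.  , -0.03]), 'gripper_force': np.float64(0.0), 'gripper_width': np.float64(90.94)} 18.8
top 424.0090141909262 254.00834629672835 190.0832338547367 [ 402.59230002    2.01240406 1124.39566145] [[-0.01, -1.0, -0.01], [-0.99, 0.01, -0.14], [0.14, 0.01, -0.99]] 0.003992716471354167
side 386.95547432148754 258.13509797500177 195.48013364303952 [214.80040672 605.31832494 780.96965215] [[-0.88, -0.48, -0.0], [-0.34, 0.62, -0.71], [0.34, -0.63, -0.7]] 0.0038299560546875
```

View pics/top0.png

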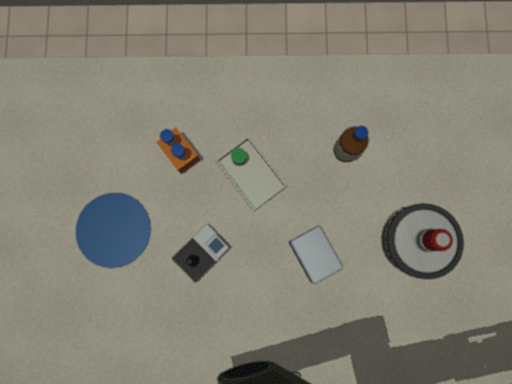

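View pics/side0.png

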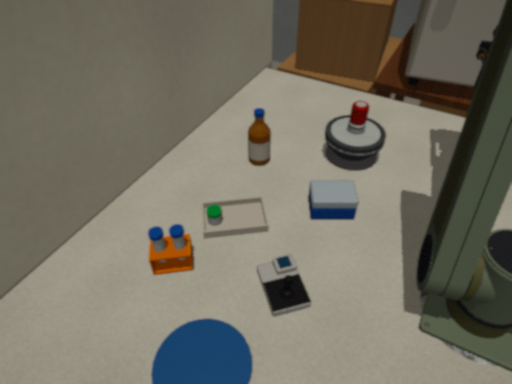

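The top view shows the nut at (437,240) on the rotor (423,240), the tray at (252,174) with its tin at (239,156), the mat at (113,230), bottle (352,142), rack (178,150), stage control (201,252) and tip box (316,254). The side view shows the same layout. Next I measure each of them.

```bash
cat > m.py <<'E'
from h import *
def big(m,P=None):
    n,l,s,c=cv2.connectedComponentsWithStats(m.astype(np.uint8)); i=1+np.argmax(s[1:,4]); return l==i
def circ(X): # algebraic circle fit
    A=np.c_[2*X,np.ones(len(X))];a=np.linalg.lstsq(A,(X**2).sum(1),rcond=None)[0];return a[:2],np.sqrt(a[2]+a[:2]@a[:2])
def edge(f,m,h):
    c=max(cv2.findContours(m.astype(np.uint8),0,1)[0],key=cv2.contourArea)[:,0]
    return np.array([ray(f,u,v,h)[:2] for u,v in c])
E
python3 - <<'E'
from m import *
for n in("top","side"):
    f=grab(n);P=cloud(f);H=cv2.cvtColor(f['img'],40);h,s,v=[H[...,i].astype(int) for i in range(3)]
    Z=P[...,2];print(n)
    red=big(((h<8)|(h>172))&(s>140)&(v>50))
    print(' nut z',np.nanpercentile(Z[red],[5,50,95]))
    e=red&(Z>178); print(' nut top',np.nanmean(P[e],0),e.sum())
    X=P[cv2.dilate(e.astype(np.uint8),np.ones((7,7)))>0];X=X[(X[:,2]>181)];print('  top cloud mean',X.mean(0),'mid',(X.max(0)+X.min(0))/2,np.ptp(X,axis=0))
    c0=np.nanmean(P[red],0)[:2]
    d=np.hypot(P[...,0]-c0[0],P[...,1]-c0[1])
    lid=(d<90)&(d>35)&(abs(Z-93)<8)&(s<60)&(v>90);lid=big(lid); print(' lid z',np.nanmedian(Z[lid]),lid.sum())
    print(' lid circle',circ(edge(f,lid,93)))
    rot=big((d<130)&(Z>25));print(' rotor rim',np.nanmin(P[rot],0),np.nanmax(P[rot],0))
    mat=big((h>95)&(h<125)&(s>120)&(Z<15)&(P[...,1]>100)); print(' mat z',np.nanmedian(Z[mat]),circ(edge(f,mat,4)) )
    g=big((h>45)&(h<85)&(s>120)); print(' tin',np.nanmedian(Z[g]),circ(edge(f,g,45)))
    c1=circ(edge(f,g,45))[0]
    dd=np.hypot(P[...,0]-c1[0],P[...,1]-c1[1])
    w=(dd<190)&(Z>15)&(Z<29); w=big(cv2.morphologyEx(w.astype(np.uint8),3,np.ones((3,3))));X=P[w]
    r=cv2.minAreaRect(X[:,:2].astype(np.float32));print(' tray rect',r,cv2.boxPoints(r).tolist(),np.nanmedian(X[:,2]))
E
```

```text
top
 nut z [148.33661159 182.44805421 187.55153208]
 nut top [ 424.17301405 -398.23721426  184.06454807] 170
  top cloud mean [ 424.90233311 -404.63093429  185.26632174] mid [ 425.48044318 -406.32325203  186.01788506] [45.99395649 48.5264575  10.00437311]
 lid z 93.39530972914136 2018
 lid circle (array([ 425.62004265, -404.59574525]), np.float64(73.84118694651109))
 rotor rim [ 333.29202306 -498.19574392   60.77655703] [ 516.62647513 -313.66271163  191.02007162]
 mat z 4.140066099876265 (array([462.72637567, 381.90592357]), np.float64(95.0073598088423))
 tin 45.39206107135598 (array([649.4643189,  47.990933 ]), np.float64(18.551102435180187))
 tray rect ((608.4899291992188, 15.680427551269531), (170.70599365234375, 110.56725311279297), 36.91628646850586) [[507.04302978515625, 8.613395690917969], [573.4550170898438, -79.78666687011719], [709.9368286132812, 22.747459411621094], [643.5248413085938, 111.14752197265625]] 23.59879839017781
side
 nut z [132.8830241  159.94787153 182.3232696 ]
 nut top [ 422.22224013 -387.18400097  181.19678512] 48
  top cloud mean [ 423.23556362 -397.66789383  183.212923  ] mid [ 424.08154827 -400.46803258  183.97240273] [40.83958459 44.06263324  5.90931196]
 lid z 91.07790913641658 709
 lid circle (array([ 423.79654503, -394.61814869]), np.float64(64.768169765338))
 rotor rim [ 332.58238409 -491.1946129    25.29657403] [ 515.16013116 -309.21358053  186.92705871]
 mat z 3.2650636528358423 (array([470.49876807, 368.98974897]), np.float64(84.02449511701384))
 tin 43.64030368262244 (array([647.40232388,  54.60753606]), np.float64(20.052253105574046))
 tray rect ((607.9637451171875, 19.30957794189453), (170.24159240722656, 114.05998992919922), 37.040462493896484) [[505.6658020019531, 13.55654525756836], [574.3731079101562, -77.48731994628906], [710.26171875, 25.062610626220703], [641.5543823242188, 116.10647583007812]] 21.481918548922888
```

```bash
cat > go.py <<'E'
import sys
from h import *
def go(x,y,z,yaw):
    s=env.state();p=s['ee_pos'];c=np.radians(s['ee_rot'][2])
    d=np.array([x,y,z])-p
    print('delta',np.round([d[0]*np.cos(c)+d[1]*np.sin(c),d[0]*np.sin(c)-d[1]*np.cos(c),-d[2]],1),'roll units',round(-((yaw-s['ee_rot'][2]+180)%360-180)/5,2))
    print({k:np.round(s[k],1).tolist() for k in('time_s','ee_pos','ee_rot','qpos','force','torque','gripper_width','gripper_force')})
if __name__=='__main__': go(*map(float,sys.argv[1:5]))
E
python3 go.py 424.7 -404 205 -93.5
python3 - <<'E'
from m import *
f=grab("top");P=cloud(f)
for n,(u,v) in dict(bottle=(361,131),rack=(178,150),stage=(193,261),tip=(316,254)).items(): print(n,np.round(P[v,u]))
E
```

```text
delta [324.4 -86.6   8.5] roll units 21.26
{'time_s': 0.2, 'ee_pos': [127.6, -560.4, 213.5], 'ee_rot': [-179.9, -0.0, 12.8], 'qpos': [-78.3, 18.3, 89.7, -0.0, 72.0, -1.1], 'force': [0.5, 0.5, -0.6], 'torque': [-0.1, 0.1, -0.0], 'gripper_width': 91.7, 'gripper_force': 0.0}
bottle [ 674. -240.  178.]
rack [648. 192. 117.]
stage [380. 157.  82.]
tip [ 395. -143.   75.]
```

Call:
arm_command --rows '[{"delta_pos":[324.4,-86.6,0],"roll":21.2,"jaw":100},{"delta_pos":[324.4,-86.6,0],"roll":21.2,"jaw":100},{"delta_pos":[324.4,-86.6,0],"roll":21.2,"jaw":100},{"delta_pos":[324.4,-86.6,0],"roll":21.2,"jaw":100},{"delta_pos":[324.4,-86.6,0],"roll":21.2,"jaw":100},{"delta_pos":[324.4,-86.6,0],"roll":21.2,"jaw":100},{"delta_pos":[324.4,-86.6,0],"roll":21.2,"jaw":100},{"delta_pos":[324.4,-86.6,0],"roll":21.2,"jaw":100},{"delta_pos":[324.4,-86.6,0],"roll":21.2,"jaw":100},{"delta_pos":[324.4,-86.6,0],"roll":21.2,"jaw":100},{"delta_pos":[324.4,-86.6,0],"roll":21.2,"jaw":100},{"delta_pos":[324.4,-86.6,0],"roll":21.2,"jaw":100},{"delta_pos":[324.4,-86.6,0],"roll":21.2,"jaw":100},{"delta_pos":[324.4,-86.6,0],"roll":21.2,"jaw":100},{"delta_pos":[324.4,-86.6,0],"roll":21.2,"jaw":100},{"delta_pos":[324.4,-86.6,0],"roll":21.2,"jaw":100},{"delta_pos":[324.4,-86.6,0],"roll":21.2,"jaw":100},{"delta_pos":[324.4,-86.6,0],"roll":21.2,"jaw":100}]'

```text
time_s: 1.75
ee_pos: [424.7, -404.2, 213.8]
ee_rot: [180.0, 0.0, -93.1]
force: [-0.4, 0.8, 0.0]
gripper_width: 91.3
gripper_force: 0.0
```

```bash
python3 go.py 424.7 -404 148 -93.5
python3 - <<'E'
from h import *
for n in("top","side"):
    f=grab(n);cv2.imwrite(f'pics/{n}1.png',f['img'])
E
```

```text
delta [-0.2 -0.  65.8] roll units 0.08
{'time_s': 1.8, 'ee_pos': [424.7, -404.2, 213.8], 'ee_rot': [180.0, 0.0, -93.1], 'qpos': [-44.7, 19.3, 88.1, -0.0, 72.5, 138.4], 'force': [-0.4, 0.8, 0.0], 'torque': [0.2, -0.0, -0.0], 'gripper_width': 91.3, 'gripper_force': 0.0}
```

Call:
arm_command --rows '[{"delta_pos":[0,0,20],"roll":0,"jaw":100},{"delta_pos":[0,0,40],"roll":0,"jaw":100},{"delta_pos":[0,0,55],"roll":0,"jaw":100},{"delta_pos":[0,0,65.8],"roll":0,"jaw":70},{"delta_pos":[0,0,65.8],"roll":0,"jaw":40},{"delta_pos":[0,0,65.8],"roll":0,"jaw":40},{"delta_pos":[0,0,65.8],"roll":0,"jaw":40},{"delta_pos":[0,0,65.8],"roll":0,"jaw":40},{"delta_pos":[0,0,65.8],"roll":0,"jaw":40},{"delta_pos":[0,0,65.8],"roll":0,"jaw":40}]' --squeeze 6

```text
time_s: 2.68
ee_pos: [425.2, -404.6, 149.1]
ee_rot: [-179.9, -0.1, -93.2]
force: [-0.1, -0.1, 1.1]
gripper_width: 50.0
gripper_force: 6.0
```

Call:
arm_command --rows '[{"delta_pos":[0,0,0],"roll":0,"jaw":75},{"delta_pos":[0,0,0],"roll":0,"jaw":75},{"delta_pos":[0,0,0],"roll":-18,"jaw":75},{"delta_pos":[0,0,0],"roll":-18,"jaw":75},{"delta_pos":[0,0,0],"roll":-18,"jaw":75},{"delta_pos":[0,0,0],"roll":-18,"jaw":75},{"delta_pos":[0,0,0],"roll":-18,"jaw":75},{"delta_pos":[0,0,0],"roll":-18,"jaw":75},{"delta_pos":[0,0,0],"roll":-18,"jaw":75},{"delta_pos":[0,0,0],"roll":-18,"jaw":75},{"delta_pos":[0,0,0],"roll":-18,"jaw":75},{"delta_pos":[0,0,0],"roll":-18,"jaw":75},{"delta_pos":[0,0,0],"roll":-18,"jaw":75},{"delta_pos":[0,0,0],"roll":-18,"jaw":75},{"delta_pos":[0,0,0],"roll":-18,"jaw":75},{"delta_pos":[0,0,0],"roll":-18,"jaw":40},{"delta_pos":[0,0,0],"roll":-18,"jaw":40},{"delta_pos":[0,0,0],"roll":-18,"jaw":40},{"delta_pos":[0,0,0],"roll":-18,"jaw":40},{"delta_pos":[0,0,0],"roll":-18,"jaw":40}]' --squeeze 6

```text
time_s: 4.35
ee_pos: [424.7, -404.2, 148.2]
ee_rot: [-180.0, 0.0, -3.2]
force: [-0.1, -0.6, 0.1]
gripper_width: 50.0
gripper_force: 6.0
```

```bash
python3 go.py 424.7 -404 148 -93.5
```

```text
delta [ 0.  -0.2  0.2] roll units 18.06
{'time_s': 4.4, 'ee_pos': [424.7, -404.2, 148.2], 'ee_rot': [-180.0, 0.0, -3.2], 'qpos': [-44.7, 22.0, 93.9, -0.0, 64.1, 48.5], 'force': [-0.1, -0.6, 0.1], 'torque': [0.1, 0.0, -0.0], 'gripper_width': 50.0, 'gripper_force': 6.0}
```

Call:
arm_command --rows '[{"delta_pos":[0,0,0],"roll":0,"jaw":75},{"delta_pos":[0,0,0],"roll":0,"jaw":75},{"delta_pos":[0,0,0],"roll":18.5,"jaw":75},{"delta_pos":[0,0,0],"roll":18.5,"jaw":75},{"delta_pos":[0,0,0],"roll":18.5,"jaw":75},{"delta_pos":[0,0,0],"roll":18.5,"jaw":75},{"delta_pos":[0,0,0],"roll":18.5,"jaw":75},{"delta_pos":[0,0,0],"roll":18.5,"jaw":75},{"delta_pos":[0,0,0],"roll":18.5,"jaw":75},{"delta_pos":[0,0,0],"roll":18.5,"jaw":75},{"delta_pos":[0,0,0],"roll":18.5,"jaw":75},{"delta_pos":[0,0,0],"roll":18.5,"jaw":75},{"delta_pos":[0,0,0],"roll":18.5,"jaw":75},{"delta_pos":[0,0,0],"roll":18.5,"jaw":75},{"delta_pos":[0,0,0],"roll":18.5,"jaw":75},{"delta_pos":[0,0,0],"roll":18.5,"jaw":45},{"delta_pos":[0,0,0],"roll":18.5,"jaw":40},{"delta_pos":[0,0,0],"roll":18.5,"jaw":40},{"delta_pos":[0,0,0],"roll":18.5,"jaw":40},{"delta_pos":[0,0,0],"roll":18.5,"jaw":40}]' --squeeze 40

```text
time_s: 6.02
ee_pos: [424.8, -404.3, 148.2]
ee_rot: [-180.0, -0.0, -95.6]
force: [-0.2, -0.2, -0.6]
gripper_width: 49.4
gripper_force: 40.0
```

```bash
python3 go.py 424.7 -404 148 -93.5
```

```text
delta [-0.3  0.1  0.2] roll units -0.42
{'time_s': 6.0, 'ee_pos': [424.8, -404.3, 148.2], 'ee_rot': [-180.0, -0.0, -95.6], 'qpos': [-44.7, 22.1, 93.9, -0.0, 64.1, 140.9], 'force': [-0.2, -0.2, -0.6], 'torque': [0.1, -0.1, -0.0], 'gripper_width': 49.4, 'gripper_force': 40.0}
```

Call:
arm_command --rows '[{"delta_pos":[0,0,-0.2],"roll":-1.4,"jaw":40},{"delta_pos":[0,0,-0.4],"roll":-2.8,"jaw":40},{"delta_pos":[0,0,-0.6],"roll":-4.2,"jaw":40},{"delta_pos":[0,0,-0.8],"roll":-5.6,"jaw":40},{"delta_pos":[0,0,-1.0],"roll":-7.0,"jaw":40},{"delta_pos":[0,0,-1.2],"roll":-8.4,"jaw":40},{"delta_pos":[0,0,-1.4],"roll":-9.8,"jaw":40},{"delta_pos":[0,0,-1.6],"roll":-11.2,"jaw":40},{"delta_pos":[0,0,-1.75],"roll":-12.6,"jaw":40},{"delta_pos":[0,0,-1.75],"roll":-12.6,"jaw":40}]' --squeeze 40

```text
time_s: 6.85
ee_pos: [424.5, -403.9, 149.4]
ee_rot: [-180.0, 0.1, -32.5]
force: [-0.5, -0.2, -2.2]
gripper_width: 49.4
gripper_force: 40.0
```

```bash
python3 go.py 424.7 -404 149.8 -33
```

```text
delta [ 0.2 -0.1 -0.4] roll units 0.09
{'time_s': 6.8, 'ee_pos': [424.5, -403.9, 149.4], 'ee_rot': [-180.0, 0.1, -32.5], 'qpos': [-44.7, 22.0, 93.8, 0.0, 64.3, 77.8], 'force': [-0.5, -0.2, -2.2], 'torque': [0.1, -0.0, -0.1], 'gripper_width': 49.4, 'gripper_force': 40.0}
```

Call:
arm_command --rows '[{"delta_pos":[0,0,-0.2],"roll":-1.4,"jaw":40},{"delta_pos":[0,0,-0.4],"roll":-2.8,"jaw":40},{"delta_pos":[0,0,-0.6],"roll":-4.2,"jaw":40},{"delta_pos":[0,0,-0.8],"roll":-5.6,"jaw":40},{"delta_pos":[0,0,-1.0],"roll":-7.0,"jaw":40},{"delta_pos":[0,0,-1.2],"roll":-8.4,"jaw":40},{"delta_pos":[0,0,-1.4],"roll":-9.8,"jaw":40},{"delta_pos":[0,0,-1.6],"roll":-11.2,"jaw":40},{"delta_pos":[0,0,-1.75],"roll":-12.6,"jaw":40},{"delta_pos":[0,0,-1.95],"roll":-14.0,"jaw":40},{"delta_pos":[0,0,-2.15],"roll":-15.4,"jaw":40},{"delta_pos":[0,0,-2.35],"roll":-16.8,"jaw":40},{"delta_pos":[0,0,-2.55],"roll":-18.2,"jaw":40},{"delta_pos":[0,0,-2.7],"roll":-19.6,"jaw":40},{"delta_pos":[0,0,-2.9],"roll":-21,"jaw":40},{"delta_pos":[0,0,-3.1],"roll":-22.4,"jaw":40},{"delta_pos":[0,0,-3.3],"roll":-23.8,"jaw":40},{"delta_pos":[0,0,-3.5],"roll":-25.2,"jaw":40},{"delta_pos":[0,0,-3.7],"roll":-26.6,"jaw":40},{"delta_pos":[0,0,-3.9],"roll":-28,"jaw":40}]'

```text
time_s: 8.52
ee_pos: [424.5, -404.0, 153.4]
ee_rot: [-180.0, -0.0, 107.5]
force: [-0.2, -0.4, -2.1]
gripper_width: 49.4
gripper_force: 40.0
```

Call:
arm_command --rows '[{"delta_pos":[0,0,-0.2],"roll":-1.4,"jaw":40},{"delta_pos":[0,0,-0.4],"roll":-2.8,"jaw":40},{"delta_pos":[0,0,-0.6],"roll":-4.2,"jaw":40},{"delta_pos":[0,0,-0.8],"roll":-5.6,"jaw":40},{"delta_pos":[0,0,-1.0],"roll":-7.0,"jaw":40},{"delta_pos":[0,0,-1.2],"roll":-8.4,"jaw":40},{"delta_pos":[0,0,-1.4],"roll":-9.8,"jaw":40},{"delta_pos":[0,0,-1.6],"roll":-11.2,"jaw":40},{"delta_pos":[0,0,-1.75],"roll":-12.6,"jaw":40},{"delta_pos":[0,0,-1.95],"roll":-14.0,"jaw":40},{"delta_pos":[0,0,-2.15],"roll":-15.2,"jaw":40},{"delta_pos":[0,0,-2.3],"roll":-15.6,"jaw":40},{"delta_pos":[0,0,-2.3],"roll":-15.6,"jaw":40}]'

```text
time_s: 9.6
ee_pos: [424.5, -404.0, 155.7]
ee_rot: [180.0, -0.0, -174.8]
force: [0.0, -0.4, -2.2]
gripper_width: 49.2
gripper_force: 40.0
```

```bash
python3 go.py 424.7 -404 149.8 180
```

```text
delta [-0.2  0.   5.9] roll units 1.04
{'time_s': 9.6, 'ee_pos': [424.5, -404.0, 155.7], 'ee_rot': [180.0, -0.0, -174.8], 'qpos': [-44.7, 21.7, 93.3, -0.0, 65.1, -139.9], 'force': [0.0, -0.4, -2.2], 'torque': [0.1, -0.2, 0.0], 'gripper_width': 49.2, 'gripper_force': 40.0}
```

Call:
arm_command --rows '[{"delta_pos":[0,0,-1],"roll":0,"jaw":40},{"delta_pos":[0,0,-2],"roll":0,"jaw":40},{"delta_pos":[0,0,-3],"roll":0,"jaw":40},{"delta_pos":[0,0,-4],"roll":0,"jaw":40},{"delta_pos":[0,0,-5],"roll":0,"jaw":40}]'

```text
time_s: 10.02
ee_pos: [424.7, -404.2, 161.3]
ee_rot: [-180.0, 0.0, -174.7]
force: [0.7, 0.1, -2.7]
gripper_width: 49.3
gripper_force: 40.0
```

Call:
arm_command --rows '[{"delta_pos":[0,0,-6],"roll":0,"jaw":40},{"delta_pos":[0,0,-14],"roll":0,"jaw":40},{"delta_pos":[0,0,-24],"roll":0,"jaw":40},{"delta_pos":[0,0,-38],"roll":0,"jaw":40},{"delta_pos":[0,0,-55],"roll":0,"jaw":40},{"delta_pos":[0,0,-72],"roll":0,"jaw":40},{"delta_pos":[0,0,-80],"roll":0,"jaw":40},{"delta_pos":[0,0,-80],"roll":0,"jaw":40}]'

```text
time_s: 10.68
ee_pos: [425.7, -405.2, 244.2]
ee_rot: [-179.7, 0.2, -174.7]
force: [-1.0, -0.2, -2.2]
gripper_width: 49.5
gripper_force: 40.0
```

```bash
python3 go.py 585.9 0 240 -143
python3 - <<'E'
from h import *
a,b=grab("top"),grab("side");cv2.imwrite('pics/two2.png',np.vstack([a['img'][150:384,150:512],b['img'][40:274,150:512]]))
E
```

```text
delta [-197.1  388.6    4.2] roll units -6.34
{'time_s': 10.7, 'ee_pos': [425.7, -405.2, 244.2], 'ee_rot': [-179.7, 0.2, -174.7], 'qpos': [-44.7, 18.3, 85.2, -0.0, 76.1, -140.0], 'force': [-1.0, -0.2, -2.2], 'torque': [0.1, -0.2, -0.0], 'gripper_width': 49.5, 'gripper_force': 40.0}
```

View pics/two2.png

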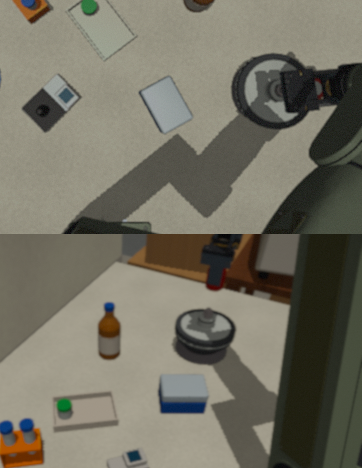

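Call:
arm_command --rows '[{"delta_pos":[-8,16,0],"roll":0,"jaw":40},{"delta_pos":[-22,43,0],"roll":0,"jaw":40},{"delta_pos":[-38,75,0],"roll":0,"jaw":40},{"delta_pos":[-55,108,0],"roll":0,"jaw":40},{"delta_pos":[-72,142,0],"roll":0,"jaw":40},{"delta_pos":[-89,176,0],"roll":-0.6,"jaw":40},{"delta_pos":[-106,209,0],"roll":-1.2,"jaw":40},{"delta_pos":[-123,243,0],"roll":-2,"jaw":40},{"delta_pos":[-140,276,0],"roll":-3,"jaw":40},{"delta_pos":[-157,310,0],"roll":-4,"jaw":40},{"delta_pos":[-172,340,0],"roll":-5,"jaw":40},{"delta_pos":[-185,365,0],"roll":-6,"jaw":40},{"delta_pos":[-194,382,0],"roll":-6.3,"jaw":40},{"delta_pos":[-197,388.6,0],"roll":-6.3,"jaw":40},{"delta_pos":[-197,388.6,0],"roll":-6.3,"jaw":40},{"delta_pos":[-197,388.6,0],"roll":-6.3,"jaw":40}]'

```text
time_s: 12.12
ee_pos: [584.1, 0.3, 240.2]
ee_rot: [180.0, -0.1, -143.2]
force: [-0.2, -0.2, -2.4]
gripper_width: 49.4
gripper_force: 40.0
```

```bash
python3 go.py 585.9 0 60 -143
```

```text
delta [ -1.2  -1.3 180.2] roll units -0.04
{'time_s': 12.1, 'ee_pos': [584.1, 0.3, 240.2], 'ee_rot': [180.0, -0.1, -143.2], 'qpos': [-1.1, 18.4, 85.7, -0.1, 76.0, -127.8], 'force': [-0.2, -0.2, -2.4], 'torque': [0.1, -0.1, -0.0], 'gripper_width': 49.4, 'gripper_force': 40.0}
```

Call:
arm_command --rows '[{"delta_pos":[-1.2,-1.3,15],"roll":0,"jaw":40},{"delta_pos":[-1.2,-1.3,40],"roll":0,"jaw":40},{"delta_pos":[-1.2,-1.3,70],"roll":0,"jaw":40},{"delta_pos":[-1.2,-1.3,100],"roll":0,"jaw":40},{"delta_pos":[-1.2,-1.3,130],"roll":0,"jaw":40},{"delta_pos":[-1.2,-1.3,155],"roll":0,"jaw":40},{"delta_pos":[-1.2,-1.3,175],"roll":0,"jaw":40},{"delta_pos":[-1.2,-1.3,188],"roll":0,"jaw":40},{"delta_pos":[-1.2,-1.3,197],"roll":0,"jaw":40},{"delta_pos":[-1.2,-1.3,202],"roll":0,"jaw":40},{"delta_pos":[-1.2,-1.3,204],"roll":0,"jaw":40},{"delta_pos":[-1.2,-1.3,205],"roll":0,"jaw":40},{"delta_pos":[-1.2,-1.3,205],"roll":0,"jaw":40}]'

```text
time_s: 13.2
ee_pos: [587.1, 0.3, 36.8]
ee_rot: [-179.9, 0.1, -143.2]
force: [0.6, 0.3, -2.2]
gripper_width: 49.5
gripper_force: 40.0
```

```bash
python3 go.py 585.9 0 28.2 -143
python3 - <<'E'
from m import *
a,b=grab("top"),grab("side");cv2.imwrite('pics/tray3.png',cv2.resize(np.vstack([a['img'][110:230,180:330],b['img'][160:280,160:310]]),None,fx=2.4,fy=2.4))
E
```

```text
delta [1.2 0.5 8.6] roll units -0.04
{'time_s': 13.2, 'ee_pos': [587.1, 0.3, 36.8], 'ee_rot': [-179.9, 0.1, -143.2], 'qpos': [-1.1, 28.6, 101.4, -0.0, 49.9, -127.9], 'force': [0.6, 0.3, -2.2], 'torque': [0.1, -0.1, -0.0], 'gripper_width': 49.5, 'gripper_force': 40.0}
```

View pics/tray3.png

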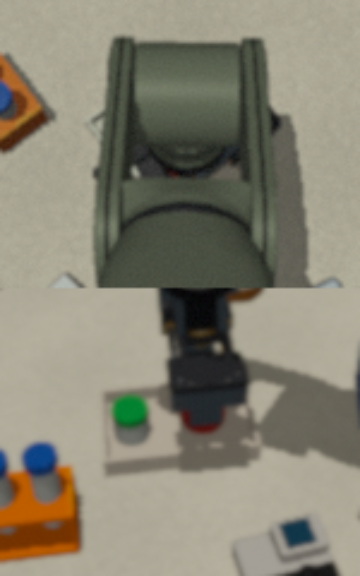

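Call:
arm_command --rows '[{"delta_pos":[0,0,1.5],"roll":0,"jaw":40},{"delta_pos":[0,0,3],"roll":0,"jaw":40},{"delta_pos":[0,0,4],"roll":0,"jaw":40},{"delta_pos":[0,0,4.5],"roll":0,"jaw":40},{"delta_pos":[0,0,5],"roll":0,"jaw":40},{"delta_pos":[0,0,5.5],"roll":0,"jaw":40},{"delta_pos":[0,0,5.5],"roll":0,"jaw":40}]'

```text
time_s: 13.88
ee_pos: [586.5, 0.6, 30.5]
ee_rot: [-180.0, -0.0, -143.2]
force: [-0.6, 0.3, -3.4]
gripper_width: 49.1
gripper_force: 40.0
```

Call:
arm_command --rows '[{"delta_pos":[0,0,0.4],"roll":0,"jaw":40},{"delta_pos":[0,0,0.8],"roll":0,"jaw":40},{"delta_pos":[0,0,1.2],"roll":0,"jaw":40},{"delta_pos":[0,0,1.2],"roll":0,"jaw":40}]'

```text
time_s: 14.22
ee_pos: [586.5, 0.6, 29.3]
ee_rot: [180.0, -0.0, -143.2]
force: [0.2, 0.3, -1.6]
gripper_width: 49.4
gripper_force: 40.0
```

Call:
arm_command --rows '[{"delta_pos":[0,0,0.3],"roll":0,"jaw":40},{"delta_pos":[0,0,0.6],"roll":0,"jaw":40},{"delta_pos":[0,0,0.6],"roll":0,"jaw":40}]'

```text
time_s: 14.47
ee_pos: [586.5, 0.6, 28.7]
ee_rot: [-180.0, -0.0, -143.2]
force: [0.3, 0.2, -3.0]
gripper_width: 49.3
gripper_force: 40.0
```

Call:
arm_command --rows '[{"delta_pos":[0,0,0.3],"roll":0,"jaw":40},{"delta_pos":[0,0,0.6],"roll":0,"jaw":40},{"delta_pos":[0,0,0.6],"roll":0,"jaw":40}]'

```text
time_s: 14.72
ee_pos: [586.6, 0.6, 28.2]
ee_rot: [-180.0, 0.0, -143.2]
force: [0.1, -0.1, -2.0]
gripper_width: 49.4
gripper_force: 40.0
```

Call:
arm_command --rows '[{"delta_pos":[0,0,0.3],"roll":0,"jaw":40},{"delta_pos":[0,0,0.6],"roll":0,"jaw":40},{"delta_pos":[0,0,0.6],"roll":0,"jaw":40}]'

```text
time_s: 14.97
ee_pos: [586.6, 0.6, 28.2]
ee_rot: [-180.0, 0.0, -143.2]
force: [-1.8, -0.8, 3.4]
gripper_width: 49.7
gripper_force: 40.0
```

Call:
arm_command --rows '[{"delta_pos":[0,0,0.2],"roll":0,"jaw":56},{"delta_pos":[0,0,0.2],"roll":0,"jaw":60},{"delta_pos":[0,0,0.2],"roll":0,"jaw":66},{"delta_pos":[0,0,0.2],"roll":0,"jaw":72},{"delta_pos":[0,0,0.2],"roll":0,"jaw":72},{"delta_pos":[0,0,0.2],"roll":0,"jaw":72},{"delta_pos":[0,0,-10],"roll":0,"jaw":72},{"delta_pos":[0,0,-30],"roll":0,"jaw":72},{"delta_pos":[0,0,-60],"roll":0,"jaw":72},{"delta_pos":[0,0,-95],"roll":0,"jaw":72},{"delta_pos":[0,0,-130],"roll":0,"jaw":72},{"delta_pos":[0,0,-165],"roll":0,"jaw":80},{"delta_pos":[0,0,-190],"roll":0,"jaw":90},{"delta_pos":[0,0,-200],"roll":0,"jaw":90},{"delta_pos":[0,0,-200],"roll":0,"jaw":90}]'

```text
time_s: 16.22
ee_pos: [587.9, 0.6, 230.8]
ee_rot: [-179.8, 0.3, -143.2]
force: [0.5, 0.1, 0.0]
gripper_width: 81.8
gripper_force: 0.0
```

```bash
python3 go.py 424.7 -404 228 -178
python3 - <<'E'
from m import *
f=grab("side");P=cloud(f);cv2.imwrite('pics/s4.png',f['img'])
H=cv2.cvtColor(f['img'],40).astype(int);red=big(((H[...,0]<6)|(H[...,0]>174))&(H[...,1]>140)&(H[...,2]>50)&(P[...,2]<90)&(P[...,1]>-100))
X=P[red];print(red.sum(),np.nanmin(X,0),np.nanmax(X,0))
E
```

```text
delta [ 373.1 -226.1    2.8] roll units 6.97
{'time_s': 16.2, 'ee_pos': [587.9, 0.6, 230.8], 'ee_rot': [-179.8, 0.3, -143.2], 'qpos': [-1.1, 18.7, 86.6, -0.0, 74.3, -127.9], 'force': [0.5, 0.1, 0.0], 'torque': [0.1, -0.1, -0.0], 'gripper_width': 81.8, 'gripper_force': 0.0}
285 [560.59327719 -14.94207007   5.85450634] [606.09781434  28.21963667  66.45976166]
```

Call:
arm_command --rows '[{"delta_pos":[15,-9,0],"roll":1.3,"jaw":100},{"delta_pos":[42,-25,0],"roll":2.6,"jaw":100},{"delta_pos":[75,-45,0],"roll":4,"jaw":100},{"delta_pos":[108,-65,0],"roll":5.4,"jaw":100},{"delta_pos":[141,-85,0],"roll":6.8,"jaw":100},{"delta_pos":[174,-105,0],"roll":8.2,"jaw":100},{"delta_pos":[207,-125,0],"roll":9.6,"jaw":100},{"delta_pos":[240,-145,0],"roll":11,"jaw":100},{"delta_pos":[273,-165,0],"roll":12.4,"jaw":100},{"delta_pos":[306,-185,0],"roll":13.8,"jaw":100},{"delta_pos":[338,-205,0],"roll":15.2,"jaw":100},{"delta_pos":[362,-219,0],"roll":16.4,"jaw":100},{"delta_pos":[373.1,-226.1,0],"roll":16.4,"jaw":100},{"delta_pos":[373.1,-226.1,0],"roll":16.4,"jaw":100},{"delta_pos":[373.1,-226.1,0],"roll":16.4,"jaw":100},{"delta_pos":[373.1,-226.1,0],"roll":16.4,"jaw":100}]'

```text
time_s: 17.6
ee_pos: [423.6, -402.4, 226.6]
ee_rot: [180.0, -0.1, 134.9]
force: [1.0, -0.3, 0.1]
gripper_width: 91.5
gripper_force: 0.0
```

```bash
python3 go.py 424.7 -404 98 135
```

```text
delta [ -1.9  -0.4 128.6] roll units -0.01
{'time_s': 17.6, 'ee_pos': [423.6, -402.4, 226.6], 'ee_rot': [180.0, -0.1, 134.9], 'qpos': [-44.7, 18.8, 87.1, 0.0, 74.3, -89.6], 'force': [1.0, -0.3, 0.1], 'torque': [0.0, -0.2, 0.0], 'gripper_width': 91.5, 'gripper_force': 0.0}
```

Call:
arm_command --rows '[{"delta_pos":[-1,0,15],"roll":0,"jaw":100},{"delta_pos":[-1,0,38],"roll":0,"jaw":100},{"delta_pos":[-1,0,63],"roll":0,"jaw":100},{"delta_pos":[-1,0,88],"roll":0,"jaw":100},{"delta_pos":[-1,0,106],"roll":0,"jaw":100},{"delta_pos":[-1,0,118],"roll":0,"jaw":100},{"delta_pos":[-1,0,123],"roll":0,"jaw":100},{"delta_pos":[-1,0,123],"roll":0,"jaw":100},{"delta_pos":[-1,0,123],"roll":0,"jaw":100}]'

```text
time_s: 18.35
ee_pos: [424.9, -404.0, 105.1]
ee_rot: [180.0, 0.0, 134.9]
force: [-0.9, -1.0, 0.2]
gripper_width: 91.2
gripper_force: 0.0
```

```bash
python3 go.py 424.7 -404 98 135
```

```text
delta [ 0.1 -0.1  7.1] roll units -0.02
{'time_s': 18.4, 'ee_pos': [424.9, -404.0, 105.1], 'ee_rot': [180.0, 0.0, 134.9], 'qpos': [-44.7, 24.3, 97.2, 0.0, 58.5, -89.6], 'force': [-0.9, -1.0, 0.2], 'torque': [-0.0, -0.2, -0.0], 'gripper_width': 91.2, 'gripper_force': 0.0}
```

Lower 8 mm and grip the hub.

Call:
arm_command --rows '[{"delta_pos":[0,0,3],"roll":0,"jaw":100},{"delta_pos":[0,0,6],"roll":0,"jaw":100},{"delta_pos":[0,0,8],"roll":0,"jaw":100},{"delta_pos":[0,0,8],"roll":0,"jaw":70},{"delta_pos":[0,0,8],"roll":0,"jaw":40},{"delta_pos":[0,0,8],"roll":0,"jaw":40},{"delta_pos":[0,0,8],"roll":0,"jaw":40},{"delta_pos":[0,0,8],"roll":0,"jaw":40},{"delta_pos":[0,0,8],"roll":0,"jaw":40},{"delta_pos":[0,0,8],"roll":0,"jaw":40}]' --squeeze 45

```text
time_s: 19.18
ee_pos: [424.4, -404.5, 96.7]
ee_rot: [180.0, 0.0, 134.8]
force: [0.4, 2.0, -0.6]
gripper_width: 51.1
gripper_force: 45.0
```

Call:
arm_command --rows '[{"delta_pos":[0,0,-1],"roll":0,"jaw":40},{"delta_pos":[0,0,-2],"roll":0,"jaw":40},{"delta_pos":[0,0,-4],"roll":0,"jaw":40},{"delta_pos":[0,0,-7],"roll":0,"jaw":40},{"delta_pos":[0,0,-10],"roll":0,"jaw":40}]'

```text
time_s: 19.6
ee_pos: [423.9, -404.6, 106.6]
ee_rot: [-180.0, -0.0, 134.8]
force: [0.5, 0.4, -3.8]
gripper_width: 51.0
gripper_force: 45.0
```

Call:
arm_command --rows '[{"delta_pos":[0,0,-5],"roll":0,"jaw":40},{"delta_pos":[0,0,-12],"roll":0,"jaw":40},{"delta_pos":[0,0,-22],"roll":0,"jaw":40},{"delta_pos":[0,0,-34],"roll":0,"jaw":40},{"delta_pos":[0,0,-48],"roll":0,"jaw":40},{"delta_pos":[0,0,-62],"roll":0,"jaw":40},{"delta_pos":[0,0,-74],"roll":0,"jaw":40},{"delta_pos":[0,0,-80],"roll":0,"jaw":40},{"delta_pos":[0,0,-82],"roll":0,"jaw":40},{"delta_pos":[0,0,-82],"roll":0,"jaw":40}]'

```text
time_s: 20.43
ee_pos: [424.2, -404.8, 189.3]
ee_rot: [-180.0, 0.1, 134.8]
force: [-0.7, -0.3, -4.8]
gripper_width: 51.0
gripper_force: 45.0
```

```bash
python3 go.py 463 382.5 188 135
python3 - <<'E'
from h import *
f=grab("side");cv2.imwrite('pics/s5.png',f['img'])
E
```

```text
delta [531.1 582.5   1.3] roll units -0.04
{'time_s': 20.4, 'ee_pos': [424.2, -404.8, 189.3], 'ee_rot': [-180.0, 0.1, 134.8], 'qpos': [-44.8, 20.2, 90.4, -0.0, 69.3, -89.6], 'force': [-0.7, -0.3, -4.8], 'torque': [-0.0, -0.1, 0.0], 'gripper_width': 51.0, 'gripper_force': 45.0}
```

View pics/s5.png

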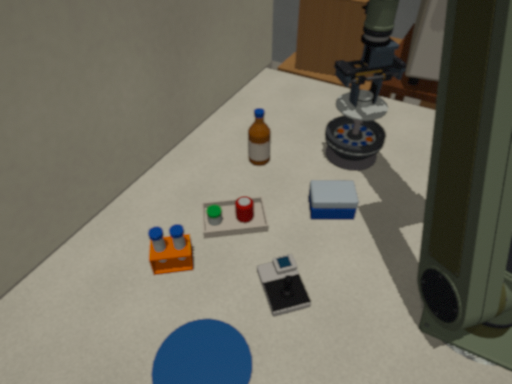

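Call:
arm_command --rows '[{"delta_pos":[5,5.5,0],"roll":0,"jaw":40},{"delta_pos":[15,16.5,0],"roll":0,"jaw":40},{"delta_pos":[30,33,0],"roll":0,"jaw":40},{"delta_pos":[50,55,0],"roll":0,"jaw":40},{"delta_pos":[70,77,0],"roll":0,"jaw":40},{"delta_pos":[90,99,0],"roll":0,"jaw":40},{"delta_pos":[110,121,0],"roll":0,"jaw":40},{"delta_pos":[130,143,0],"roll":0,"jaw":40},{"delta_pos":[150,165,0],"roll":0,"jaw":40},{"delta_pos":[170,187,0],"roll":0,"jaw":40},{"delta_pos":[190,209,0],"roll":0,"jaw":40},{"delta_pos":[210,231,0],"roll":0,"jaw":40},{"delta_pos":[230,252,0],"roll":0,"jaw":40},{"delta_pos":[250,274,0],"roll":0,"jaw":40},{"delta_pos":[270,296,0],"roll":0,"jaw":40},{"delta_pos":[290,318,0],"roll":0,"jaw":40},{"delta_pos":[310,340,0],"roll":0,"jaw":40},{"delta_pos":[330,362,0],"roll":0,"jaw":40},{"delta_pos":[350,384,0],"roll":0,"jaw":40},{"delta_pos":[370,406,0],"roll":0,"jaw":40}]'

```text
time_s: 22.15
ee_pos: [449.4, 146.0, 188.2]
ee_rot: [-179.9, -0.1, 134.9]
force: [-0.1, -0.8, -4.1]
gripper_width: 51.4
gripper_force: 45.0
```

```bash
python3 go.py 463 382.5 188 135
```

```text
delta [158.1 176.5   0.2] roll units -0.03
{'time_s': 22.2, 'ee_pos': [449.4, 146.0, 188.2], 'ee_rot': [-179.9, -0.1, 134.9], 'qpos': [16.6, 10.3, 104.7, 0.0, 65.1, -28.3], 'force': [-0.1, -0.8, -4.1], 'torque': [0.1, -0.2, -0.0], 'gripper_width': 51.4, 'gripper_force': 45.0}
```

Call:
arm_command --rows '[{"delta_pos":[20,22,0],"roll":0,"jaw":40},{"delta_pos":[40,44,0],"roll":0,"jaw":40},{"delta_pos":[60,66,0],"roll":0,"jaw":40},{"delta_pos":[80,88,0],"roll":0,"jaw":40},{"delta_pos":[100,110,0],"roll":0,"jaw":40},{"delta_pos":[120,132,0],"roll":0,"jaw":40},{"delta_pos":[138,151,0],"roll":0,"jaw":40},{"delta_pos":[150,165,0],"roll":0,"jaw":40},{"delta_pos":[157,173,0],"roll":0,"jaw":40},{"delta_pos":[160,176.5,0],"roll":0,"jaw":40},{"delta_pos":[160,176.5,0],"roll":0,"jaw":40},{"delta_pos":[160,176.5,0],"roll":0,"jaw":40}]'

```text
time_s: 23.15
ee_pos: [463.0, 380.9, 188.3]
ee_rot: [-179.9, 0.0, 134.8]
force: [0.5, -0.1, -3.6]
gripper_width: 51.0
gripper_force: 45.0
```

```bash
python3 go.py 463 382.5 26 135
```

```text
delta [  1.2   1.1 162.3] roll units -0.04
{'time_s': 23.2, 'ee_pos': [463.0, 380.9, 188.3], 'ee_rot': [-179.9, 0.0, 134.8], 'qpos': [38.4, 21.5, 88.6, -0.0, 70.0, -6.4], 'force': [0.5, -0.1, -3.6], 'torque': [-0.0, -0.2, -0.0], 'gripper_width': 51.0, 'gripper_force': 45.0}
```

Call:
arm_command --rows '[{"delta_pos":[1,1,10],"roll":0,"jaw":40},{"delta_pos":[1,1,30],"roll":0,"jaw":40},{"delta_pos":[1,1,55],"roll":0,"jaw":40},{"delta_pos":[1,1,80],"roll":0,"jaw":40},{"delta_pos":[1,1,105],"roll":0,"jaw":40},{"delta_pos":[1,1,128],"roll":0,"jaw":40},{"delta_pos":[1,1,145],"roll":0,"jaw":40},{"delta_pos":[1,1,156],"roll":0,"jaw":40},{"delta_pos":[1,1,161],"roll":0,"jaw":40},{"delta_pos":[1,1,164],"roll":0,"jaw":40},{"delta_pos":[1,1,166],"roll":0,"jaw":40},{"delta_pos":[1,1,167],"roll":0,"jaw":40},{"delta_pos":[1,1,167],"roll":0,"jaw":40}]'

```text
time_s: 24.23
ee_pos: [464.2, 383.6, 22.4]
ee_rot: [179.9, 0.0, 134.8]
force: [-0.7, -0.5, -3.4]
gripper_width: 51.1
gripper_force: 45.0
```

```bash
python3 go.py 463 382.5 15.7 135
python3 - <<'E'
from h import *
f=grab("side");cv2.imwrite('pics/s6.png',cv2.resize(f['img'][224:,60:360],None,fx=2,fy=2))
E
```

```text
delta [ 0.  -1.6  6.7] roll units -0.04
{'time_s': 24.2, 'ee_pos': [464.2, 383.6, 22.4], 'ee_rot': [179.9, 0.0, 134.8], 'qpos': [38.5, 30.7, 100.1, -0.0, 49.2, -6.3], 'force': [-0.7, -0.5, -3.4], 'torque': [-0.0, -0.2, -0.0], 'gripper_width': 51.1, 'gripper_force': 45.0}
```

View pics/s6.png

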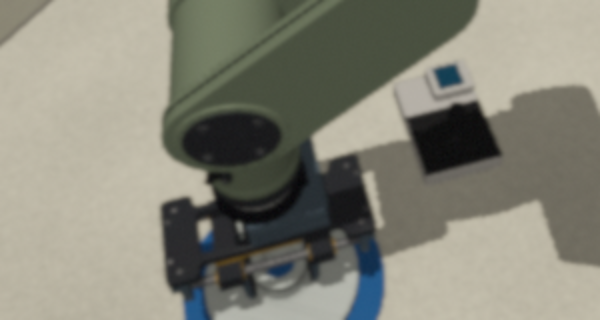

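The lid (crop around (275,290)) sits inside the blue mat with blue showing on both sides. I lower it gently.

Call:
arm_command --rows '[{"delta_pos":[0,0,1.2],"roll":0,"jaw":40},{"delta_pos":[0,0,2.4],"roll":0,"jaw":40},{"delta_pos":[0,0,3.4],"roll":0,"jaw":40},{"delta_pos":[0,0,4],"roll":0,"jaw":40},{"delta_pos":[0,0,4.4],"roll":0,"jaw":40},{"delta_pos":[0,0,4.4],"roll":0,"jaw":40}]'

```text
time_s: 24.78
ee_pos: [463.6, 383.2, 17.0]
ee_rot: [-180.0, 0.0, 134.8]
force: [0.1, -0.0, -4.1]
gripper_width: 51.4
gripper_force: 45.0
```

Call:
arm_command --rows '[{"delta_pos":[0,0,0.3],"roll":0,"jaw":40},{"delta_pos":[0,0,0.6],"roll":0,"jaw":40},{"delta_pos":[0,0,0.9],"roll":0,"jaw":40},{"delta_pos":[0,0,0.9],"roll":0,"jaw":40}]'

```text
time_s: 25.12
ee_pos: [463.7, 383.2, 16.2]
ee_rot: [-180.0, 0.0, 134.8]
force: [-0.6, 0.7, -3.6]
gripper_width: 51.1
gripper_force: 45.0
```

Call:
arm_command --rows '[{"delta_pos":[0,0,0.3],"roll":0,"jaw":40},{"delta_pos":[0,0,0.6],"roll":0,"jaw":40},{"delta_pos":[0,0,0.6],"roll":0,"jaw":40}]'

```text
time_s: 25.37
ee_pos: [463.7, 383.3, 15.7]
ee_rot: [180.0, 0.0, 134.8]
force: [-0.3, -0.0, -2.7]
gripper_width: 50.9
gripper_force: 45.0
```

Call:
arm_command --rows '[{"delta_pos":[0,0,0.3],"roll":0,"jaw":40},{"delta_pos":[0,0,0.5],"roll":0,"jaw":40},{"delta_pos":[0,0,0.5],"roll":0,"jaw":40}]'

```text
time_s: 25.62
ee_pos: [463.7, 383.3, 15.7]
ee_rot: [180.0, 0.0, 134.8]
force: [-1.9, -0.9, 2.4]
gripper_width: 51.3
gripper_force: 45.0
```

Contact. I release and retreat upwards.

Call:
arm_command --rows '[{"delta_pos":[0,0,0.2],"roll":0,"jaw":59},{"delta_pos":[0,0,0.2],"roll":0,"jaw":64},{"delta_pos":[0,0,0.2],"roll":0,"jaw":75},{"delta_pos":[0,0,0.2],"roll":0,"jaw":85},{"delta_pos":[0,0,0.2],"roll":0,"jaw":85},{"delta_pos":[0,0,0.2],"roll":0,"jaw":85},{"delta_pos":[0,0,-10],"roll":0,"jaw":85},{"delta_pos":[0,0,-30],"roll":0,"jaw":85},{"delta_pos":[0,0,-60],"roll":0,"jaw":85},{"delta_pos":[0,0,-95],"roll":0,"jaw":85},{"delta_pos":[0,0,-130],"roll":0,"jaw":85},{"delta_pos":[0,0,-165],"roll":0,"jaw":85},{"delta_pos":[0,0,-190],"roll":0,"jaw":85},{"delta_pos":[0,0,-200],"roll":0,"jaw":85},{"delta_pos":[0,0,-200],"roll":0,"jaw":85}]'

```text
time_s: 26.87
ee_pos: [464.7, 384.1, 218.5]
ee_rot: [179.6, 0.0, 134.8]
force: [-0.3, -0.8, 0.2]
gripper_width: 77.8
gripper_force: 0.0
```

```bash
python3 go.py 463 382.5 230 135
python3 - <<'E'
from h import *
a,b=grab("top"),grab("side");cv2.imwrite('pics/e7.png',cv2.resize(np.hstack([a['img'],b['img']]),(800,300)))
E
```

```text
delta [  0.1  -2.4 -11.5] roll units -0.04
{'time_s': 26.9, 'ee_pos': [464.7, 384.1, 218.5], 'ee_rot': [179.6, 0.0, 134.8], 'qpos': [38.5, 20.5, 85.7, -0.0, 73.4, -6.3], 'force': [-0.3, -0.8, 0.2], 'torque': [0.0, -0.1, -0.0], 'gripper_width': 77.8, 'gripper_force': 0.0}
```

View pics/e7.png

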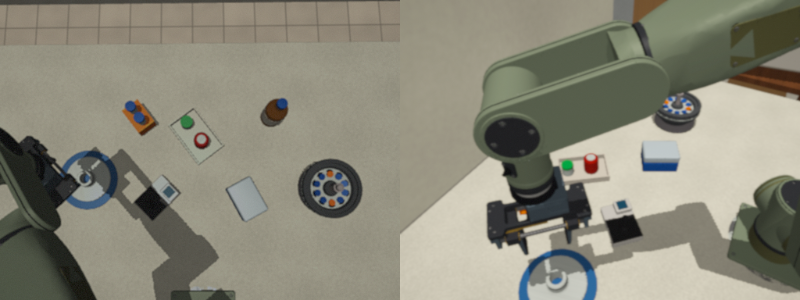

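The top view shows the lid centred on the mat at (88,179) with a blue ring around it. The nut stands in the tray at (201,140), and the bystanders are unmoved. I hand in.

```bash
python3 -c "
from workcell import env
print(env.job_done())"
```

```text
the job is handed in; nothing more can be done
None
```

The job is handed in after about 27 s: the nut stands open end down in the tray, the lid lies flat, hub up, on the blue mat, and the bottle, rack, stage control and tip box look unmoved in the last pictures.

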